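Bleed the water filter: snap the coupler onto its tilted nipple and hold it in

TASK

Pick up the pressure-release coupler and press it squarely onto the tilted nipple of the water filter until it snaps over the nipple's detent balls and its mouth sits flush on the nipple's flange. Its spring pin pushes it back a few millimetres when you ease off, so keep pressing it fully home for at least two seconds, and finish the program still gripping it and pressing it home. Leave everything else on the counter where it stands.

Things in the scene. Friction and masses are not known exactly. Their poses are not given: they have to be found in the camera images.
- coupler: the coupler, loose, about 0.3 kg, upright on the counter, mouth down: a round steel barrel 44 mm across, 48 mm tall, with a square grey grip on top. Origin: centre of its open mouth, on the underside; z up through the grip, x and y square to the grip's faces
- coupler_grip (a point): point on the coupler's axis in its grip, 70 mm above the mouth. The grip is 28 x 28 mm and runs from 48 to 93 mm above the mouth; at its foot the top of the barrel is an 8 mm wide shoulder for the fingertips to bear on
- coupler_ceiling (a point): centre of the flat ceiling inside the coupler's bore, 40 mm up from the mouth. The bore: a bell mouth 28 mm across narrowing to 21 mm at 5 mm depth, a lip 21 mm across up to 9 mm depth, then 28 mm wide up to this ceiling
- filter_block: the water filter head, fixed: white base 130 x 130 x 50 mm, on it a white cartridge 72 mm across lying along its y (170 mm long, top at 84 mm), centred 45 mm towards its own +x. Origin under the centre of the base. On its -x side, turned roughly to the robot, a grey boss carries the tilted nipple
- nipple: steel nipple fixed on the filter head, leaning 25 degrees from vertical towards that head's -x. Origin: centre of the upper face of its flange (52 mm across), 85 mm above the counter; z: its axis, outwards and up. Spigot 18 mm across, 36 mm long, end chamfered. The coupler is home when its origin lies here and both z axes agree; any turn about z will do
- nipple_balls (a point): point on the nipple's axis 19 mm above the flange, level with its three sprung brass detent balls, which stand out to 13 mm from the axis. Pushing the coupler over them takes 10 to 15 N along the axis from 18 to 14 mm before home; it snaps in about 7 mm before home, and then stays on until firmly pulled
- valve_pin (a joint): sprung brass pin, 10 mm across, in the nipple's end, sliding along its axis: 0 m when out (its end 48 mm above the flange), grows as pressed in, at most 0.011. The coupler's ceiling meets it 8 mm before home: about 0.008 with the coupler home, 0.0015 if snapped on but not pressed. Spring: 3 N at first touch, 10 N at home
- pepper_mill: bystander: turned dark wooden pepper mill, 48 mm across, 110 mm tall; round all the way up. Origin under its centre
- spice_jar: bystander: closed glass spice jar with a steel lid, 48 mm across, 100 mm tall. Origin under its centre
- mug: bystander: white mug, 76 mm across, 85 mm tall, handle on its own +y side. Origin under its centre
- bowl: bystander: white bowl, 120 mm across, 50 mm tall. Origin under its centre
- spoon: bystander: round-bowled steel spoon with a wooden handle, lying flat along its own x. Origin under its middle
- spatula: bystander: flat steel spatula with a wooden handle, lying flat along its own x. Origin under its middle
- soap: bystander: amber soap bottle with black cap, 60 mm across, 150 mm tall. Origin under its centre
Mind the look-alikes: they are no part of the job. Of the things shaped like the filter_block, the white one is meant.

How it is judged:
On the way, in this order (a step that is already met when the one before it is completed fails the run):
1. the coupler is lifted off the counter in the fingers (height (world z) of coupler above 0.04 m and contact force between the fingers and coupler above 2 N and distance between coupler and nipple above 0.04 m), for 0.1 s.
2. the coupler is snapped on and pressed fully home for two seconds, square to the nipple and in the fingers (value of joint valve_pin above 0.0055 m and z of coupler in the frame of nipple between -0.004 and 0.0025 m and x of coupler in the frame of nipple between -0.004 and 0.004 m and y of coupler in the frame of nipple between -0.004 and 0.004 m and angle between the z axis of coupler and the z axis of nipple, either way round below 0.09 rad and contact force between the fingers and coupler above 3 N), for 2 s.
At the end, for the whole second after the job is handed in: The fingers still touch the coupler (over 3 N) and keep it pressed home: its mouth within 2.5 mm of the nipple's flange and within 4 mm of the nipple's axis sideways, the axes within 0.09 rad, the valve pin pushed in by more than 5.5 mm (all of step 2); the arm keeps its last pose, push and grip.
It fails at once if a bystander is pushed more than 30 mm or knocked over (distance of any of pepper_mill, spice_jar, mug, bowl, spoon, spatula, soap from where it was at the start of the episode above 0.03 m or angle between any of pepper_mill, spice_jar, mug, bowl, spoon, spatula, soap's own z axis and vertical above 0.6 rad).
It also fails if it takes over 42 s, if anything falls off the work surface, if the arm or the gripper's body presses on something with over 40 N, if the wrist force passes 120 N, or if a joint passes its speed limit or range.

ROBOT

A 6-joint arm with a two-finger parallel gripper is mounted at the origin on the work surface. World frame = base frame: x ahead of the robot, y to its left, z up, the work surface at z = 0. Lengths are in m, angles in rad, forces in N, time in s.
With the tool pointing down it reaches from about 0.325 to 1 m from the base axis. Payload 5.1 kg.
Tool frame: the origin (TCP) lies midway between the tips of the shut fingers; the grasp point (between the pads) lies 19 mm behind it; z points along the fingers, y is the line along which they close (so a half turn about z gives the same grasp; the last joint's range is limited). The gripper opens to 85 mm and grips with 20 to 120 N. Pads are 22 mm wide; open, the fingers measure 114 mm over their backs; the gripper's body (76 mm by 85 mm) begins 54 mm behind the grasp point. The pads swing forward as they close: fully open they stand 13 mm farther back than shut.
Start: joints at [-1.323, 0.124, 1.65, -0, 1.367, -0.083], TCP at [0.211, -0.615, 0.231] pointing down, gripper open.
Joint ranges: [-2.61, 2.61], [-1.02, 2.33], [0.03, 2.71], [-1.35, 4.49], [0.32, 2.68], [-2.91, 2.91]. Speed limits (rad/s): [2.57, 2.57, 3.14, 3.14, 3.14, 3.14].

INTERFACE

Orientations are given as a rotation vector (axis times angle).
In Python, from station import * gives the robot as it stands. The module is installed in compiled form; this text tells all that it offers.
- The arm moves only by the tool jog_arm, never from a script. Its argument "commands" is a list of rows, each a list of 6 numbers: the shift along the tool's x, y, z as a fraction of full scale, then the turn, a rotation vector about the tool's x, y, z as a fraction of full scale. A call has 1 to 12 rows; each row is the pose to reach, as a shift and turn from the pose commanded when the call began, along the tool's axes at that moment; what a row does not reach only later rows make up. Full scale, the value 1, is 0.4 m for a shift and 60 degrees for a turn. A row lasts 1/12 s, in which the tool goes at most 41.7 mm and 7.16 degrees, less where a joint would pass 70% of its speed; a pose out of reach is approached as far as the arm can. A call with a number of a shift or a turn outside -1 to 1 is refused whole. A call with a gripper value outside its range is refused whole. "grip" is the closure in counts, from 0 (fully open) to 255 (shut), set as the call begins (left out, the last holds). The fingers move at their own pace and stop on an object; "newtons" is the grip in N (left out, the last holds). Time passes only in rows, so rows that repeat a pose let the fingers close. It gives the time, the measured TCP pose, the force, the opening and the grip force at its end, in the units of the state.
- read_state(): the state, without advancing time (a new reading comes with each control period).
- snapshot(name): name is "scene" or "top" or "wrist"; returns a dict with "color" (384x512x3 uint8, blue, green, red), "fovy" (degrees; the focal length in pixels is half the picture's height over the tangent of half this angle, whatever the lens; pixels are square), "cx", "cy" (the principal point, pixels), "R" (3x3) and "t" (3): a world point X has camera coordinates R X + t. Camera axes: x right, y down, z forward; pixel columns grow to the right and rows downward; lengths in m; the calibration is good to about 2 mm. A picture is of the moment at which its call begins. There is no depth.
- finish_job(): hands the job in; it is judged then, once.
Trained networks look in a picture, given as the dict that the camera call returned (one of the last four; its "shot" number tells which), for a name from the list of things; names that differ only in an ending like _2 or _b are one class to them, and where a whole thing is asked for, a point or a joint stands for the part that bears it (a point fixed in the world has none). Each returns a list of dicts, best first, with "p" (0 to 1); they miss things now and then, are a little off and sometimes report something else, mostly with a low value. They report only what shows in the picture. A call takes as long as a camera call. They do not tell look-alikes from the thing itself.
- outline_of(name, picture): "mask" (384x512 bool, what is visible of it) and "bbox" ([left, top, right, bottom] in pixels, round what is visible of it).
- mark_of(name, picture): "at" ([column, row] in pixels: a listed point, or the origin of a listed thing).
The state is a dict: "time_s": time; "joints": joint angles; "joint_vel": joint speeds; "tau": joint torques, N m; "eef_pos": TCP position; "eef_rot": TCP orientation; "force": force on the tool from outside, world axes, zero at the start; "wrist_torque": the same for the moment, N m; "grip_width": finger opening in m; "finger_force": force on a finger pad.
Only numpy, scipy, OpenCV 4.12 (cv2) and the standard library are available. Lean on these libraries where they do the work, as an engineer would, in place of code of your own. Each camera call takes 0.05 s, during which the arm holds its last target. There are 200 camera calls.

## Working session

There is one attempt and no reset: what is moved stays moved. The work goes in short steps, Python scripts to look and compute and a tool call to move; the robot and the scene stay as the last step left them, time stands still between calls to the robot, and variables do not carry over. Pictures are saved under pics/ and viewed, at most 10 in all, crops included, and the job is handed in when it is done.

Besides the shell and the picture viewer there is one more tool, called after "Call:" in YAML: its name, and indented under it one key for each argument. jog_arm: Moves the arm, as the interface text tells. Shift numbers are shares of 0.4 m and turn numbers shares of 60 degrees, none past 1 either way. Its arguments: {"type":"object","properties":{"commands":{"type":"array"},"grip":{"type":"number"},"newtons":{"type":"number"}},"required":["commands"]}

```bash
mkdir -p pics; python3 - <<'E'
from station import *
import cv2,numpy as np
s=read_state();print(s)
ims=[]
for n in("scene","top"):
    p=snapshot(n);print(n,p["fovy"],p["cx"],p["cy"],p["R"].tolist(),p["t"].tolist())
    for k in("coupler","coupler_grip","coupler_ceiling","nipple","nipple_balls","filter_block","valve_pin","spice_jar","pepper_mill","mug","soap"):
        try:
            print(k,"mark",[(np.round(m["at"],1).tolist(),round(m["p"],2)) for m in mark_of(k,p)][:3])
        except Exception as e: print(k,e)
    for k in("coupler","nipple","filter_block"):
        print(k,"box",[(m["bbox"],round(m["p"],2)) for m in outline_of(k,p)][:3])
    cv2.imwrite(f"pics/{n}0.png",cv2.resize(p["color"],(800,600)))
E
```

```text
{'time_s': 0.0, 'joints': array([-1.32259235e+00,  1.24510236e-01,  1.65166827e+00, -6.03928320e-05,
        1.36750631e+00, -8.25892158e-02]), 'joint_vel': array([ 8.92913330e-04,  1.77516342e-04, -6.02845297e-06,  1.55775244e-03,
        4.14130824e-04, -8.46463090e-04]), 'tau': array([-9.29949128e-04, -4.23614252e+01, -3.65448081e+01, -1.49594025e-04,
        6.89992725e-03,  1.56844607e-06]), 'eef_pos': array([ 0.2109286 , -0.61417798,  0.23005309]), 'eef_rot': array([-3.09666486e+00, -5.16919396e-01,  3.64155627e-04]), 'force': array([ 0.65420402, -0.29125351, -0.14728534]), 'wrist_torque': array([-0.02402386,  0.00198506, -0.06726345]), 'finger_force': 0.0, 'grip_width': 0.08487782332901261}
scene 52.70082588500393 258.27143924045544 188.00835996065197 [[-0.6794519398056995, 0.7336162820192955, 0.012337432895759105], [0.42967713979700334, 0.41147069671004655, -0.8037844370755227], [-0.5947458423815488, -0.5408317820775089, -0.5947927088194065]] [0.23522632227540435, -0.14751481730636554, 1.5916934943287724]
coupler mark [([196.9, 166.0], 0.66)]
coupler_grip mark [([193.5, 151.6
[... 1418 characters left out ...]
0.91), ([236.3, 164.1], 0.63), ([361.6, 139.4], 0.52)]
valve_pin it knows: bowl, coupler, coupler_ceiling, coupler_grip, filter_block, mug, nipple, nipple_balls, pepper_mill, soap, spatula, spice_jar, spoon
spice_jar mark [([344.6, 175.4], 0.78)]
pepper_mill mark [([299.0, 186.9], 0.78), ([347.4, 219.5], 0.66)]
mug mark [([173.9, 227.1], 0.71)]
soap mark [([175.4, 226.8], 0.6), ([131.0, 181.4], 0.57), ([233.0, 165.9], 0.2)]
coupler box []
nipple box [([182.8, 294.8, 196.4, 315.0], 0.77), ([342.1, 214.1, 355.1, 225.5], 0.68), ([228.9, 159.8, 245.7, 177.8], 0.48)]
filter_block box [([203.6, 133.0, 257.5, 186.8], 0.65), ([229.6, 161.8, 249.1, 176.6], 0.28), ([339.3, 163.5, 359.0, 181.0], 0.24)]
```

View pics/scene0.png

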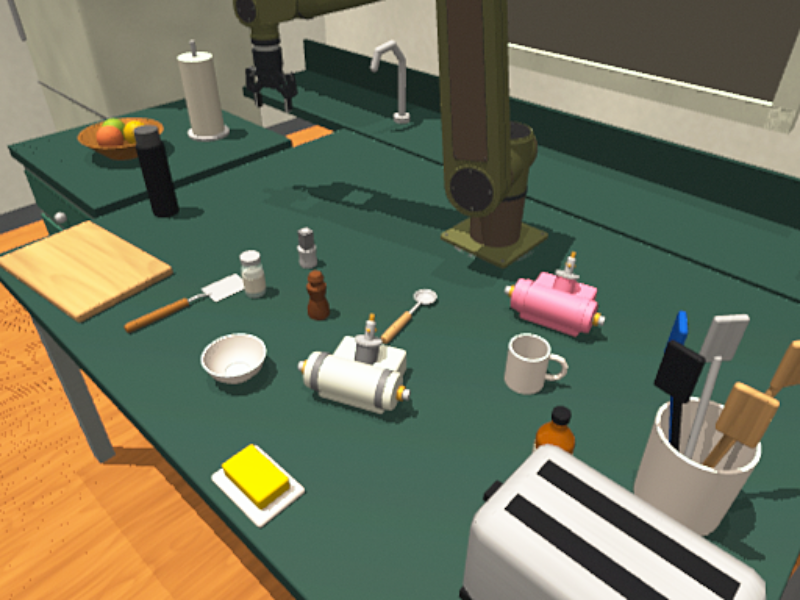

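View pics/top0.png

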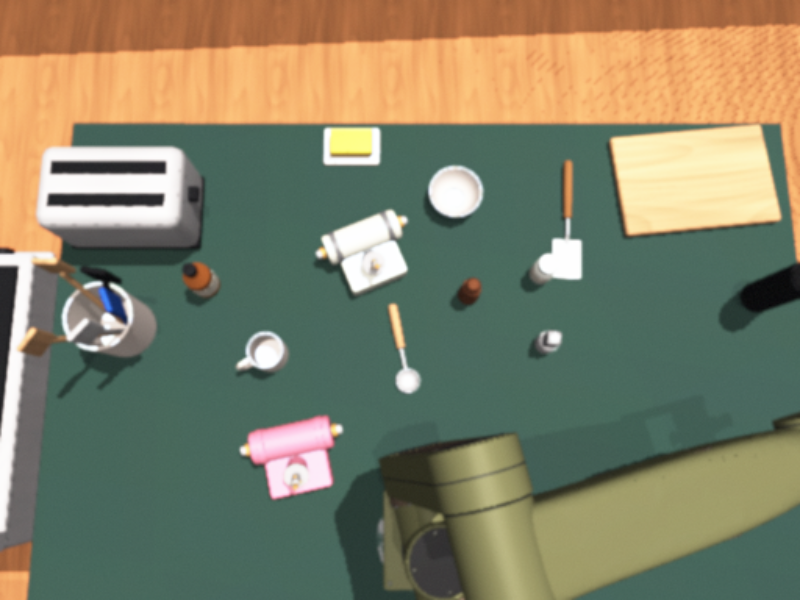

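The scene view shows the coupler at about (196,158) px and the white filter's nipple at about (236,215). The top view shows them at (351,219) and (240,168). The pink filter is the look-alike. Next I triangulate both.

```bash
cat >h.py <<'E'
import numpy as np,cv2
from scipy.spatial.transform import Rotation as Rot
def foc(p): return p["color"].shape[0]/2/np.tan(np.radians(p["fovy"])/2)
def ray(p,uv):
    d=np.array([(uv[0]-p["cx"])/foc(p),(uv[1]-p["cy"])/foc(p),1]);d=p["R"].T@d
    return -p["R"].T@p["t"],d/np.linalg.norm(d)
def proj(p,X):
    c=np.asarray(X)@p["R"].T+p["t"];return c[...,:2]/c[...,2:]*foc(p)+[p["cx"],p["cy"]]
def onz(p,uv,z):
    o,d=ray(p,uv);return o+d*(z-o[2])/d[2]
def tri(rs):
    A=sum(np.eye(3)-np.outer(d,d) for o,d in rs);b=sum((np.eye(3)-np.outer(d,d))@o for o,d in rs)
    return np.linalg.solve(A,b)
E
python3 - <<'E'
from station import *
from h import *
s=snapshot("scene");t=snapshot("top")
for a,uv,uv2 in(("coupler",(196.9,166),(349.4,218.4)),("grip",(193.5,151.6),(355.2,216.8)),("ceil",(198.3,160.9),(352,219.7)),("balls",(238.8,208.9),(239,167.5))):
    print(a,tri([ray(s,uv),ray(t,uv2)]).round(4))
print("c z0",onz(s,(196.9,166),0),onz(t,(349.4,218.4),0))
print("grip z",onz(s,(193.5,151.6),.07),onz(t,(355.2,216.8),.07))
print("nip",onz(s,(234.5,216.9),.085))
print("fb",onz(s,(233.4,242.8),0),onz(t,(236.3,164.1),0))
print("mill",onz(s,(204.8,201.3),0),onz(t,(299,186.9),0),"jar",onz(s,(162.7,186.6),0),onz(t,(344.6,175.4),0))
for n,p in(("s",s),("t",t)):
    for m in outline_of("filter_block",p)[:1]:
        c=m["mask"]; ys,xs=np.nonzero(c);print(n,xs.mean(),ys.mean())
E
```

```text
coupler [ 0.4156 -0.258   0.0116]
grip [ 0.4148 -0.2661  0.0708]
ceil [ 0.407  -0.2608  0.03  ]
balls [0.5715 0.1255 0.112 ]
c z0 [ 0.40381986 -0.26980972  0.        ] [ 0.41883954 -0.26249817  0.        ]
grip z [ 0.41430005 -0.26806658  0.07      ] [ 0.41428873 -0.26567926  0.07      ]
nip [0.58140258 0.12199883 0.085     ]
fb [0.59919684 0.1325426  0.        ] [0.61618242 0.13512576 0.        ]
mill [ 0.52679745 -0.08139734  0.        ] [ 0.53208628 -0.08832651  0.        ] jar [ 0.57506075 -0.2542483   0.        ] [ 0.57400473 -0.25247071  0.        ]
s 356.53937677053824 193.0373937677054
t 187.8081876724931 290.76172953081874
```

```bash
cat >>h.py <<'E'
def row(s,pos,R):
    "row numbers from state s to world pos / Rotation R"
    R0=Rot.from_rotvec(s["eef_rot"]);return np.r_[R0.inv().apply(np.array(pos)-s["eef_pos"])/.4,(R0.inv()*R).as_rotvec()/(np.pi/3)].round(4)
E
python3 - <<'E'
from station import *
from h import *
s=read_state();w=snapshot("wrist");R0=Rot.from_rotvec(s["eef_rot"])
c=-w["R"].T@w["t"]
print("cam in tool",R0.inv().apply(c-s["eef_pos"]),"axes",(w["R"]@R0.as_matrix()).round(3).tolist(),w["fovy"],R0.as_matrix().round(3).tolist())
# look at coupler, tool kept oriented
print(row(s,[.414,-.266,.20],R0))
E
```

```text
cam in tool [ 6.56776535e-02 -9.69989965e-06 -1.42409086e-01] axes [[-0.001, 1.0, -0.0], [-0.965, -0.001, -0.262], [-0.262, 0.0, 0.965]] 63.25015651031753 [[0.946, 0.325, 0.0], [0.325, -0.946, 0.0], [0.0, -0.0, -1.0]]
[ 0.763  -0.6599  0.0783  0.      0.      0.    ]
```

Call:
jog_arm:
  commands:
    - [0.763, -0.66, 0.078, 0, 0, 0]
    - [0.763, -0.66, 0.078, 0, 0, 0]
    - [0.763, -0.66, 0.078, 0, 0, 0]
    - [0.763, -0.66, 0.078, 0, 0, 0]
    - [0.763, -0.66, 0.078, 0, 0, 0]
    - [0.763, -0.66, 0.078, 0, 0, 0]
    - [0.763, -0.66, 0.078, 0, 0, 0]
    - [0.763, -0.66, 0.078, 0, 0, 0]
    - [0.763, -0.66, 0.078, 0, 0, 0]
    - [0.763, -0.66, 0.078, 0, 0, 0]
    - [0.763, -0.66, 0.078, 0, 0, 0]
    - [0.763, -0.66, 0.078, 0, 0, 0]
  grip: 0

```text
time_s: 2.65
eef_pos: [0.4145, -0.2647, 0.2002]
eef_rot: [3.097, 0.522, -0.0]
force: [0.4, 0.5, -0.3]
grip_width: 0.0857
finger_force: 0.0
```

```bash
python3 - <<'E'
from station import *
from h import *
s=read_state();w=snapshot("wrist");print(s["time_s"],s["eef_pos"],s["eef_rot"],s["joints"])
for k,z in(("coupler",0),("coupler_grip",.07),("coupler_ceiling",.04)):
    print(k,[(m["at"],round(m["p"],2),onz(w,m["at"],z).round(4)) for m in mark_of(k,w)][:2])
o=outline_of("coupler",w)
print([(m["bbox"],m["p"]) for m in o][:2])
b=o[0]["bbox"] if o else [156,100,356,300]
cx,cy=int((b[0]+b[2])/2),int((b[1]+b[3])/2)
x0,y0=max(cx-100,0),max(cy-75,0);print("crop",x0,y0)
cv2.imwrite("pics/w1.png",cv2.resize(w["color"][y0:y0+150,x0:x0+200],None,fx=4,fy=4,interpolation=cv2.INTER_CUBIC))
E
```

```text
2.65 [ 0.41454593 -0.26471958  0.20015119] [ 3.09742405e+00  5.22424448e-01 -1.23645309e-04] [-6.77303953e-01 -2.13107685e-01  2.02868109e+00 -3.48493053e-04
  1.32575726e+00  5.59393753e-01]
coupler [([249.0, 162.4], 0.65, array([ 0.4169, -0.2561,  0.    ]))]
coupler_grip [([253.0, 175.4], 0.65, array([ 0.4191, -0.2606,  0.07  ]))]
coupler_ceiling [([245.3, 173.8], 0.93, array([ 0.4118, -0.2548,  0.04  ]))]
[([227.7, 144.7, 268.2, 205.7], 0.71)]
crop 147 100
```

View pics/w1.png

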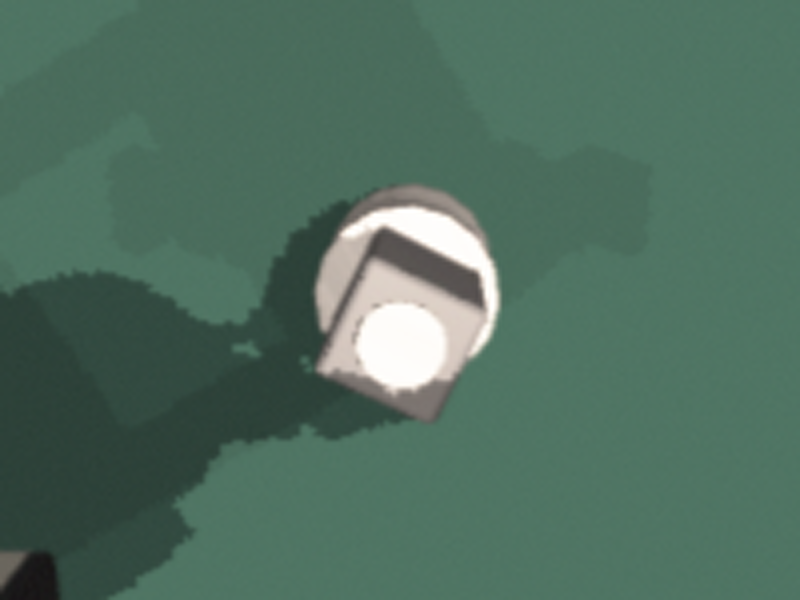

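The crop shows the grip's top face with corners at about (372,258), (485,312), (435,422) and (317,370). From these I get its yaw and centre.

```bash
python3 - <<'E'
from station import *
from h import *
s=read_state();w=snapshot("wrist");R0=Rot.from_rotvec(s["eef_rot"])
P=np.array([onz(w,(u/4-.375+147,v/4-.375+100),.093) for u,v in((372,258),(485,312),(435,422),(317,370))])
print(P.round(4).tolist(),P.mean(0),[np.linalg.norm(P[i]-P[i-1]).round(4) for i in range(4)])
e=[P[(i+1)%4]-P[i] for i in range(4)]
a=np.degrees([np.arctan2(v[1],v[0]) for v in e]);print(a)
yaw=np.degrees(np.angle(np.mean(np.exp(4j*np.radians(a))))/4);print("yaw mod90",yaw)
# barrel top circle z=.048
uv=np.array([((318+499)/2/4+147,(287)/4+100)]);print("shoulder centre",onz(w,uv[0],.048))
x=R0.as_matrix()[:,0];print("tool x yaw",np.degrees(np.arctan2(x[1],x[0])))
E
```

```text
[[0.4284, -0.2483, 0.093], [0.4252, -0.2737, 0.093], [0.3994, -0.2716, 0.093], [0.4023, -0.2447, 0.093]] [ 0.41382957 -0.25956702  0.093     ] [np.float64(0.0263), np.float64(0.0256), np.float64(0.0258), np.float64(0.027)]
[-97.21554649 175.3333134   83.93266315  -7.72426112]
yaw mod90 -6.419004455802821
shoulder centre [ 0.41573246 -0.25967669  0.048     ]
tool x yaw 18.840048039127215
```

```bash
python3 - <<'E'
from station import *
from h import *
s=read_state()
a=np.radians(-6.4);R=Rot.from_matrix(np.c_[[np.cos(a),np.sin(a),0],[np.sin(a),-np.cos(a),0],[0,0,-1]])
for z in(.14,.08,.0485):print(row(s,[.4143,-.2602,z],R).tolist())
E
```

```text
[0.0073, -0.0156, 0.1507, 0.0002, -0.0, 0.4206]
[0.0073, -0.0156, 0.3007, 0.0002, -0.0, 0.4206]
[0.0073, -0.0157, 0.3794, 0.0002, -0.0, 0.4206]
```

Call:
jog_arm:
  commands:
    - [0.007, -0.0155, 0.05, 0, 0, 0.42]
    - [0.007, -0.0155, 0.1, 0, 0, 0.42]
    - [0.007, -0.0155, 0.15, 0, 0, 0.42]
    - [0.007, -0.0155, 0.15, 0, 0, 0.42]
    - [0.007, -0.0155, 0.15, 0, 0, 0.42]
    - [0.007, -0.0155, 0.2, 0, 0, 0.42]
    - [0.007, -0.0155, 0.25, 0, 0, 0.42]
    - [0.007, -0.0155, 0.3, 0, 0, 0.42]
    - [0.007, -0.0155, 0.34, 0, 0, 0.42]
    - [0.007, -0.0155, 0.379, 0, 0, 0.42]
    - [0.007, -0.0155, 0.379, 0, 0, 0.42]
    - [0.007, -0.0155, 0.379, 0, 0, 0.42]

```text
time_s: 3.95
eef_pos: [0.4144, -0.2596, 0.0486]
eef_rot: [-3.136, 0.171, 0.001]
force: [-0.3, 0.7, 0.5]
grip_width: 0.0854
finger_force: 0.0
```

Call:
jog_arm:
  commands:
    - [0, 0, 0, 0, 0, 0]
    - [0, 0, 0, 0, 0, 0]
    - [0, 0, 0, 0, 0, 0]
    - [0, 0, 0, 0, 0, 0]
    - [0, 0, 0, 0, 0, 0]
    - [0, 0, 0, 0, 0, 0]
    - [0, 0, 0, 0, 0, 0]
    - [0, 0, 0, 0, 0, 0]
  grip: 255
  newtons: 80

```text
time_s: 4.62
eef_pos: [0.4151, -0.2594, 0.0493]
eef_rot: [3.137, -0.171, 0.001]
force: [0.3, 1.8, 5.6]
grip_width: 0.0271
finger_force: 78.6
```

```bash
cat >>h.py <<'E'
def Rt(yaw,tilt):
    "tool pose: x heading yaw (deg), z down, leaning so z points forward by tilt deg"
    y,t=np.radians([yaw,tilt]);zx=np.sin(t);
    z=np.array([zx*np.cos(y),zx*np.sin(y),-np.cos(t)]);yy=np.array([np.sin(y),-np.cos(y),0])
    return Rot.from_matrix(np.c_[np.cross(yy,z),yy,z])
E
python3 - <<'E'
from station import *
from h import *
s=read_state();print(row(s,[.414,-.26,.28],Rt(-6.4,0)).tolist(),row(s,[.463,.081,.28],Rt(20,0)).tolist())
E
```

```text
[-0.0021, 0.0021, -0.5767, 0.0003, -0.0009, 0.0026] [0.027, -0.8587, -0.5769, 0.0005, -0.0008, -0.4374]
```

Call:
jog_arm:
  commands:
    - [0, 0, -0.04, 0, 0, 0]
    - [0, 0, -0.1, 0, 0, 0]
    - [0, 0, -0.2, 0, 0, 0]
    - [0, 0, -0.3, 0, 0, 0]
    - [0, 0, -0.4, 0, 0, 0]
    - [0, 0, -0.5, 0, 0, 0]
    - [0.005, -0.1, -0.577, 0, 0, -0.1]
    - [0.01, -0.2, -0.577, 0, 0, -0.2]
    - [0.013, -0.3, -0.577, 0, 0, -0.3]
    - [0.016, -0.4, -0.577, 0, 0, -0.4]
    - [0.02, -0.5, -0.577, 0, 0, -0.437]
    - [0.022, -0.6, -0.577, 0, 0, -0.437]

```text
time_s: 5.62
eef_pos: [0.4486, -0.0196, 0.2777]
eef_rot: [-3.093, -0.546, 0.003]
force: [0.3, 0.0, -2.8]
grip_width: 0.0271
finger_force: 80.0
```

```bash
python3 - <<'E'
from station import *
from h import *
s=read_state();print(s["eef_pos"],s["grip_width"],s["finger_force"],s["force"],row(s,[.463,.081,.28],Rt(20,0)).tolist())
E
```

```text
[ 0.4486249  -0.01963362  0.27768101] 0.027064873460137584 79.96596693992615 [ 0.30570245  0.0493132  -2.8007211 ] [0.1199, -0.2241, -0.0058, -0.0007, 0.0017, 0.0005]
```

Call:
jog_arm:
  commands:
    - [0.12, -0.224, -0.006, 0, 0, 0]
    - [0.12, -0.224, -0.006, 0, 0, 0]
    - [0.12, -0.224, -0.006, 0, 0, 0]
    - [0.12, -0.224, -0.006, 0, 0, 0]
    - [0.12, -0.224, -0.006, 0, 0, 0]
    - [0.12, -0.224, -0.006, 0, 0, 0]

```text
time_s: 6.12
eef_pos: [0.4634, 0.0787, 0.2803]
eef_rot: [3.094, 0.545, -0.004]
force: [-0.4, -0.7, -4.1]
grip_width: 0.0269
finger_force: 80.7
```

```bash
python3 - <<'E'
from station import *
from h import *
import pickle
s=read_state();w=snapshot("wrist");print(s["time_s"],s["eef_pos"],s["eef_rot"])
for k,z in(("nipple",.085),("nipple_balls",.085+.019*.9063),("filter_block",0),("coupler",0),("coupler_grip",0)):
    print(k,[(m["at"],round(m["p"],2),onz(w,m["at"],z).round(4)) for m in mark_of(k,w)][:3])
pickle.dump((s,w),open("w2.pkl","wb"))
cv2.imwrite("pics/w2.png",cv2.resize(w["color"],(800,600),interpolation=cv2.INTER_CUBIC))
E
```

```text
6.1167 [0.46341705 0.07870853 0.2803232 ] [ 3.09363824  0.54495789 -0.0037483 ]
nipple [([256.8, 43.0], 0.87, array([0.5817, 0.1204, 0.085 ]))]
nipple_balls [([254.6, 51.0], 0.71, array([0.5716, 0.119 , 0.1022]))]
filter_block [([64.4, 298.5], 0.75, array([ 0.1521,  0.2818, -0.    ])), ([253.3, 30.4], 0.67, array([0.6078, 0.1342, 0.    ]))]
coupler [([256.6, 214.3], 0.93, array([0.3838, 0.0485, 0.    ]))]
coupler_grip [([260.0, 263.5], 0.58, array([0.312, 0.017, 0.   ]))]
```

View pics/w2.png

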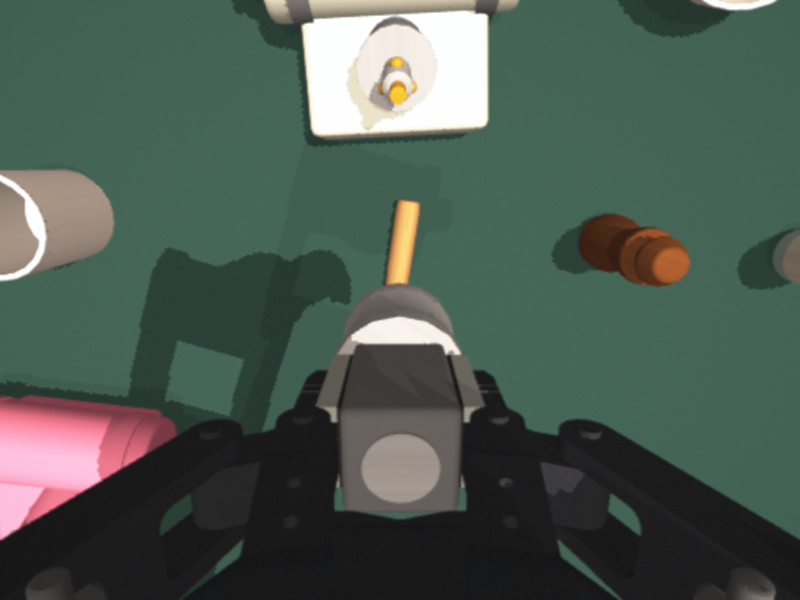

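```bash
python3 - <<'E'
from h import *
import pickle
s,w=pickle.load(open("w2.pkl","rb"))
cv2.imwrite("pics/w2c.png",cv2.resize(w["color"][0:100,187:317],None,fx=6,fy=6,interpolation=cv2.INTER_CUBIC))
R0=Rot.from_rotvec(s["eef_rot"])
for l in(.0485,.0085,-.0445):print(proj(w,s["eef_pos"]+R0.apply([0,0,l])))
# grip top corners seen
P=[(341,408),(460,408),(463,512),(337,510)]
z=(s["eef_pos"]+R0.apply([0,0,-.0445]))[2]
Q=np.array([onz(w,(u/1.5625-.18,v/1.5625-.18),z) for u,v in P]);print(R0.inv().apply(Q-s["eef_pos"]).round(4))
E
```

```text
[255.78606959 211.21593573]
[255.82380217 236.1951246 ]
[255.91398559 295.89707344]
[[ 0.0139 -0.0131 -0.0445]
 [ 0.0138  0.0133 -0.0445]
 [-0.0134  0.0148 -0.0445]
 [-0.0128 -0.0149 -0.0445]]
```

View pics/w2c.png

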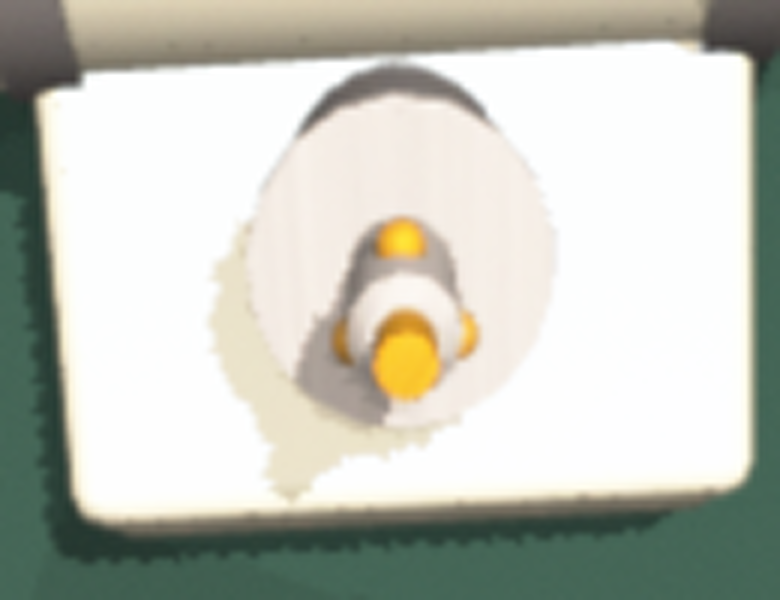

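The crop shows the flange ellipse spanning columns 248–555 and rows 93–430, with the pin end at (406,366) and the base's front edge from (85,520) to (745,488). I fit the nipple's x, y and yaw to these.

```bash
cat >fit.py <<'E'
from h import *
from scipy.optimize import least_squares
def nip(x,y,yaw,z=.085):
    a,t=np.radians([yaw,25]);ax=np.array([-np.sin(t)*np.cos(a),-np.sin(t)*np.sin(a),np.cos(t)])
    return np.array([x,y,z]),ax,np.array([-np.sin(a),np.cos(a),0])
def feats(w,v):
    o,ax,e=nip(v[0],v[1],v[2]);f=np.cross(e,ax);th=np.linspace(0,2*np.pi,360)
    c=proj(w,o+.026*(np.outer(np.cos(th),e)+np.outer(np.sin(th),f)))
    return np.r_[c[:,0].min(),c[:,0].max(),c[:,1].min(),c[:,1].max(),proj(w,o+.048*ax)]
E
python3 - <<'E'
from fit import *
import pickle
s,w=pickle.load(open("w2.pkl","rb"))
g=lambda u,v:np.array([(u+.5)/6-.5+187,(v+.5)/6-.5])
m=np.r_[g(248,0)[0],g(555,0)[0],g(0,93)[1],g(0,430)[1],g(406,366)]
r=least_squares(lambda v:feats(w,v*[1,1,100])-m,[.58,.12,.2],x_scale=[.01,.01,.1]);print(r.x*[1,1,100],r.fun.round(2))
for a,b in(((85,520),(745,488)),((40,95),(78,510)),((752,60),(750,475))):
    d=onz(w,g(*b),.05)-onz(w,g(*a),.05);print(np.degrees(np.arctan2(d[1],d[0])),np.linalg.norm(d))
E
```

```text
[ 0.57918341  0.12296145 22.38210445] [-0.59  0.59  0.17 -0.15  0.   -0.01]
-67.45895288049707 0.12467905239441857
-157.29415627914676 0.07049386940442935
-157.6696429700273 0.06984042684091772
```

```bash
python3 - <<'E'
from station import *
from fit import *
s=read_state();o,ax,e=nip(.5792,.123,22.4);print(ax)
print(row(s,o+(.09+.0493)*ax,Rt(22.4,25)).tolist())
E
```

```text
[-0.39073004 -0.1610473   0.90630779]
[0.1618, -0.0008, 0.176, 0.0092, 0.4166, -0.0413]
```

Call:
jog_arm:
  commands:
    - [0.04, 0, 0.04, 0.002, 0.1, -0.01]
    - [0.08, 0, 0.08, 0.005, 0.2, -0.02]
    - [0.12, 0, 0.12, 0.007, 0.3, -0.03]
    - [0.162, -0.001, 0.176, 0.009, 0.4166, -0.041]
    - [0.162, -0.001, 0.176, 0.009, 0.4166, -0.041]
    - [0.162, -0.001, 0.176, 0.009, 0.4166, -0.041]
    - [0.162, -0.001, 0.176, 0.009, 0.4166, -0.041]
    - [0.162, -0.001, 0.176, 0.009, 0.4166, -0.041]

```text
time_s: 7.08
eef_pos: [0.5266, 0.1014, 0.215]
eef_rot: [-2.93, -0.582, -0.656]
force: [-0.1, -0.0, -4.3]
grip_width: 0.0272
finger_force: 80.6
```

```bash
python3 - <<'E'
from station import *
from fit import *
s=read_state();print(s["time_s"],s["eef_pos"],s["force"],s["joints"].round(2),s["grip_width"])
o,ax,e=nip(.5792,.123,22.4);print(row(s,o+(.09+.0493)*ax,Rt(22.4,25)).tolist())
w=snapshot("wrist");sc=snapshot("scene")
print("pred wrist tip/mouth",proj(w,o+.048*ax),proj(w,o+.019*ax),proj(w,o+.09*ax));print("pred scene",proj(sc,o+.048*ax),proj(sc,o+.09*ax),proj(sc,o))
for n,p in(("w",w),("s",sc)):
    for k in("nipple","nipple_balls","coupler"): print(n,k,[(np.round(m["at"],1),round(m["p"],2)) for m in mark_of(k,p)][:2])
a=cv2.resize(w["color"][50:350,106:406],(400,400),interpolation=cv2.INTER_CUBIC);b=cv2.resize(sc["color"][165:245,195:275],(400,400),interpolation=cv2.INTER_CUBIC)
cv2.imwrite("pics/pre.png",np.hstack([a,b]))
E
```

```text
7.0833 [0.52662439 0.10142859 0.21497783] [-0.09240491 -0.03813889 -4.31293238] [ 0.01 -0.38  2.18  0.2   0.94  1.1 ] 0.027170439750655535
[-0.0086, 0.0002, 0.0063, 0.0012, -0.0034, 0.0017]
pred wrist tip/mouth [255.56273152 196.89353133] [255.5106188  187.72343787] [255.66336478 214.60161565]
pred scene [237.69924877 200.96973633] [239.8525392  186.96341841] [235.28137827 216.69704482]
w nipple [(array([255., 182.]), 0.77)]
w nipple_balls [(array([253.1, 188.9]), 0.93)]
w coupler [(array([444.6, 122.4]), 0.61)]
s nipple [(array([237.7, 220. ]), 0.58), (array([362.6, 174.6]), 0.48)]
s nipple_balls [(array([234.4, 208.4]), 0.83), (array([363.2, 171.4]), 0.75)]
s coupler [(array([239. , 188.1]), 0.61)]
```

View pics/pre.png

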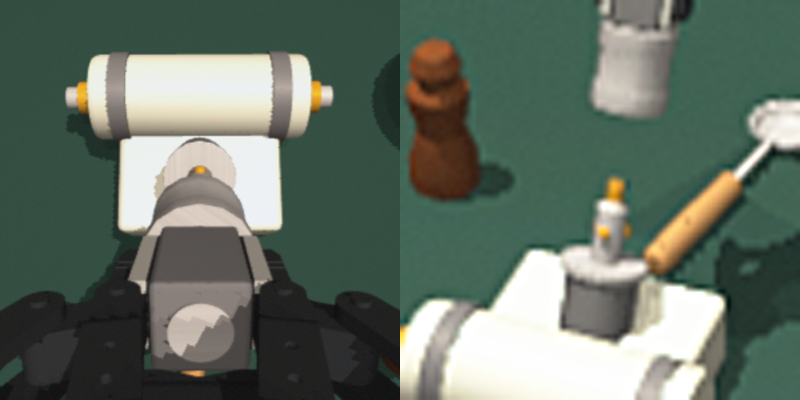

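Call:
jog_arm:
  commands:
    - [-0.0086, 0, 0.006, 0.001, -0.0034, 0.0017]
    - [-0.0086, 0, 0.006, 0.001, -0.0034, 0.0017]
    - [-0.0086, 0, 0.006, 0.001, -0.0034, 0.0017]
    - [-0.0086, 0, 0.006, 0.001, -0.0034, 0.0017]

```text
time_s: 7.82
eef_pos: [0.5227, 0.1007, 0.2074]
eef_rot: [-2.931, -0.58, -0.643]
force: [0.4, 0.2, -4.7]
grip_width: 0.0272
finger_force: 80.6
```

```bash
cat > r.py <<'E'
from station import *
from fit import *
import sys
h=float(sys.argv[1])
o,ax,e=nip(.5792,.123,22.4)
s=read_state();R0=Rot.from_rotvec(s["eef_rot"]);d=s["eef_pos"]-o
print(s["time_s"],"h",d@ax-.0493,"lat e",d@e,"lat f",d@np.cross(e,ax),"tilt",np.degrees(np.arccos(-R0.as_matrix()[:,2]@ax)),"axial F",s["force"]@ax,s["force"].round(1),s["finger_force"])
print(row(s,o+(h+.0493)*ax,Rt(22.4,25)).tolist())
E
python3 r.py .045
```

```text
7.8167 h 0.08732434987320685 lat e 0.0009577043427459395 lat f -0.0033201337120995628 tilt 0.24371843051771483 axial F -4.451619416712119 [ 0.4  0.2 -4.7] 80.61226844787598
[0.0087, 0.0026, 0.1058, -0.0015, 0.0038, -0.0007]
```

Call:
jog_arm:
  commands:
    - [0.0087, 0.0026, 0.03, -0.001, 0.004, -0.001]
    - [0.0087, 0.0026, 0.05, -0.001, 0.004, -0.001]
    - [0.0087, 0.0026, 0.075, -0.001, 0.004, -0.001]
    - [0.0087, 0.0026, 0.09, -0.001, 0.004, -0.001]
    - [0.0087, 0.0026, 0.09, -0.001, 0.004, -0.001]
    - [0.0087, 0.0026, 0.09, -0.001, 0.004, -0.001]
    - [0.0087, 0.0026, 0.09, -0.001, 0.004, -0.001]
    - [0.0087, 0.0026, 0.09, -0.001, 0.004, -0.001]

```text
time_s: 8.48
eef_pos: [0.5404, 0.1068, 0.1771]
eef_rot: [-2.93, -0.581, -0.652]
force: [-0.8, 0.4, -3.4]
grip_width: 0.0273
finger_force: 80.9
```

```bash
python3 - <<'E'
from station import *
from h import *
p=snapshot("scene");q=snapshot("top")
a=cv2.resize(p["color"][165:245,195:275],(400,400),interpolation=cv2.INTER_CUBIC);b=cv2.resize(q["color"][130:210,200:280],(400,400),interpolation=cv2.INTER_CUBIC)
cv2.imwrite("pics/pre2.png",np.hstack([a,b]))
E
python3 r.py .02
```

```text
8.5833 h 0.05204426523946597 lat e -0.00018991988171146792 lat f 0.0007966477034665603 tilt 0.09562376341628101 axial F -3.7241843922535467 [ 0.3 -0.4 -4.1] 80.85794806480408
[-0.0021, -0.0005, 0.0801, -0.0001, -0.0016, 0.0005]
```

View pics/pre2.png

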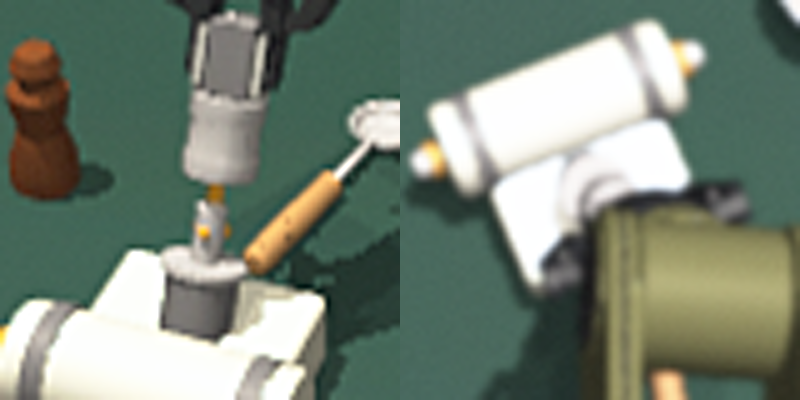

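Call:
jog_arm:
  commands:
    - [-0.002, 0.0025, 0.01, 0, -0.0016, 0.0005]
    - [-0.002, 0.0025, 0.02, 0, -0.0016, 0.0005]
    - [-0.002, 0.0025, 0.03, 0, -0.0016, 0.0005]
    - [-0.002, 0.0025, 0.04, 0, -0.0016, 0.0005]
    - [-0.002, 0.0025, 0.05, 0, -0.0016, 0.0005]
    - [-0.002, 0.0025, 0.06, 0, -0.0016, 0.0005]
    - [-0.002, 0.0025, 0.06, 0, -0.0016, 0.0005]
    - [-0.002, 0.0025, 0.06, 0, -0.0016, 0.0005]
    - [-0.002, 0.0025, 0.06, 0, -0.0016, 0.0005]

```text
time_s: 9.33
eef_pos: [0.5492, 0.1095, 0.1544]
eef_rot: [-2.931, -0.581, -0.648]
force: [-0.2, -0.0, -4.4]
grip_width: 0.0272
finger_force: 80.9
```

```bash
sed -i 's/^print(row/f=s["force"]+[0,0,4.3];print("F e,f,ax",f@e,f@np.cross(e,ax),f@ax,s["wrist_torque"].round(2));print(row/' r.py; python3 r.py .02
```

```text
9.3333 h 0.02749848924692501 lat e -0.0010337378709910378 lat f -0.0004977301102657081 tilt 0.08113057356100468 axial F -3.913595887325907 [-0.2 -0.  -4.4] 80.89193344116211
F e,f,ax 0.029993078139357594 -0.23140936270689627 -0.016472403068312255 [-0.14  0.44  0.06]
[0.0013, -0.0026, 0.0187, -0.0005, 0.0013, 0.0]
```

Call:
jog_arm:
  commands:
    - [0, 0, 0.006, 0, 0, 0]
    - [0, 0, 0.012, 0, 0, 0]
    - [0, 0, 0.018, 0, 0, 0]
    - [0, 0, 0.024, 0, 0, 0]
    - [0, 0, 0.024, 0, 0, 0]
    - [0, 0, 0.024, 0, 0, 0]
    - [0, 0, 0.024, 0, 0, 0]

```text
time_s: 9.92
eef_pos: [0.5535, 0.1113, 0.1464]
eef_rot: [-2.93, -0.58, -0.65]
force: [1.7, 2.7, -1.1]
grip_width: 0.0274
finger_force: 81.0
```

```bash
python3 r.py .0
```

```text
9.9167 h 0.018242052059719308 lat e -0.001041592632296185 lat f 0.0003338812513014218 tilt 0.040131720935142084 axial F -2.1270674925269 [ 1.7  2.7 -1.1] 80.99978685379028
F e,f,ax 1.8785192832025455 3.6613589192747136 1.7700559917306946 [0.27 0.03 0.11]
[-0.0009, -0.0026, 0.0456, -0.0003, -0.0006, -0.0002]
```

Call:
jog_arm:
  commands:
    - [0.001, -0.001, 0.01, 0, 0, 0]
    - [0.001, -0.001, 0.018, 0, 0, 0]
    - [0.001, -0.001, 0.026, 0, 0, 0]
    - [0.001, -0.001, 0.034, 0, 0, 0]
    - [0.001, -0.001, 0.04, 0, 0, 0]
    - [0.001, -0.001, 0.045, 0, 0, 0]
    - [0.001, -0.001, 0.045, 0, 0, 0]
    - [0.001, -0.001, 0.045, 0, 0, 0]

```text
time_s: 10.58
eef_pos: [0.5604, 0.1144, 0.13]
eef_rot: [-2.931, -0.581, -0.649]
force: [-3.0, -1.1, 4.0]
grip_width: 0.0271
finger_force: 82.2
```

```bash
python3 r.py .0
```

```text
10.5833 h 0.00023332808875484168 lat e -0.0007816294623932754 lat f 0.0003325571336010892 tilt 0.04310880349074414 axial F 5.0126957750475025 [-3.  -1.1  4. ] 82.15186715126038
F e,f,ax 0.12645619730328583 0.6454470850212695 8.909819259305095 [0.05 0.36 0.02]
[-0.0008, -0.002, 0.0006, -0.0002, 0.0007, 0.0002]
```

Call:
jog_arm:
  commands:
    - [0, 0, 0.004, 0, 0, 0]
    - [0, 0, 0.006, 0, 0, 0]
    - [0, 0, 0.006, 0, 0, 0]
    - [0, 0, 0.006, 0, 0, 0]
    - [0, 0, 0.006, 0, 0, 0]

```text
time_s: 11.0
eef_pos: [0.5609, 0.1146, 0.1298]
eef_rot: [-2.931, -0.583, -0.647]
force: [-18.6, -5.0, 19.9]
grip_width: 0.0274
finger_force: 84.7
```

```bash
python3 r.py .0
```

```text
11.0 h -0.00021795431565233003 lat e -0.000756554988936153 lat f 0.0006666611963683858 tilt 0.12225828305881495 axial F 26.087328424924287 [-18.6  -5.   19.9] 84.68798518180847
F e,f,ax 2.4752178625560015 -7.089315113276186 29.984451909181885 [-0.44  1.7   0.12]
[-0.0017, -0.0019, -0.0005, -0.0006, 0.0019, 0.0012]
```

Call:
jog_arm:
  commands:
    - [0, 0, 0, 0, 0, 0]
    - [0, 0, 0, 0, 0, 0]
    - [0, 0, 0, 0, 0, 0]
    - [0, 0, 0, 0, 0, 0]
    - [0, 0, 0, 0, 0, 0]
    - [0, 0, 0, 0, 0, 0]
    - [0, 0, 0, 0, 0, 0]
    - [0, 0, 0, 0, 0, 0]
    - [0, 0, 0, 0, 0, 0]
    - [0, 0, 0, 0, 0, 0]
    - [0, 0, 0, 0, 0, 0]
    - [0, 0, 0, 0, 0, 0]

```text
time_s: 12.0
eef_pos: [0.5609, 0.1147, 0.1298]
eef_rot: [-2.931, -0.583, -0.647]
force: [-18.5, -5.5, 20.0]
grip_width: 0.0275
finger_force: 84.7
```

Call:
jog_arm:
  commands:
    - [0, 0, 0, 0, 0, 0]
    - [0, 0, 0, 0, 0, 0]
    - [0, 0, 0, 0, 0, 0]
    - [0, 0, 0, 0, 0, 0]
    - [0, 0, 0, 0, 0, 0]
    - [0, 0, 0, 0, 0, 0]
    - [0, 0, 0, 0, 0, 0]
    - [0, 0, 0, 0, 0, 0]
    - [0, 0, 0, 0, 0, 0]
    - [0, 0, 0, 0, 0, 0]
    - [0, 0, 0, 0, 0, 0]
    - [0, 0, 0, 0, 0, 0]

```text
time_s: 13.0
eef_pos: [0.5609, 0.1146, 0.1298]
eef_rot: [-2.931, -0.582, -0.647]
force: [-18.0, -4.6, 19.4]
grip_width: 0.027
finger_force: 84.7
```

Call:
jog_arm:
  commands:
    - [0, 0, 0, 0, 0, 0]
    - [0, 0, 0, 0, 0, 0]
    - [0, 0, 0, 0, 0, 0]
    - [0, 0, 0, 0, 0, 0]
    - [0, 0, 0, 0, 0, 0]
    - [0, 0, 0, 0, 0, 0]
    - [0, 0, 0, 0, 0, 0]
    - [0, 0, 0, 0, 0, 0]
    - [0, 0, 0, 0, 0, 0]
    - [0, 0, 0, 0, 0, 0]
    - [0, 0, 0, 0, 0, 0]
    - [0, 0, 0, 0, 0, 0]

```text
time_s: 14.0
eef_pos: [0.5609, 0.1146, 0.1298]
eef_rot: [-2.931, -0.583, -0.647]
force: [-18.8, -4.4, 19.4]
grip_width: 0.027
finger_force: 84.7
```

```bash
python3 r.py 0; python3 - <<'E'
from station import *
from h import *
p=snapshot("scene")
cv2.imwrite("pics/end.png",cv2.resize(p["color"][165:245,195:275],(600,600),interpolation=cv2.INTER_CUBIC))
E
```

```text
14.0 h -0.00020750675508364458 lat e -0.0007431146448833711 lat f 0.0006766918678104278 tilt 0.11679765654618349 axial F 25.66408320791693 [-18.8  -4.4  19.4] 84.67001438140869
F e,f,ax 3.084553598913085 -7.2554942357209935 29.561206692174522 [-0.39  1.69  0.1 ]
[-0.0017, -0.0019, -0.0005, -0.0006, 0.0018, 0.0012]
```

View pics/end.png

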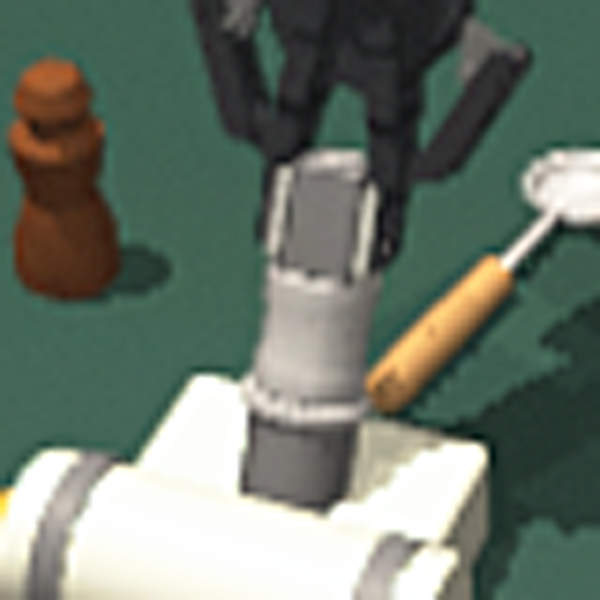

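The picture shows the coupler flush on the flange (its mouth at about (308,405)), square to the nipple and still gripped.

```bash
python3 -c "
from station import *
print(finish_job())"
```

```text
the job is handed in; nothing more can be done
None
```

I pressed the coupler fully home on the white filter's nipple, held it there for about 3 s at roughly 30 N, and handed the job in at 14 s with the arm still gripping and pressing; the last picture shows it flush and square, but no verdict came back.

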